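# Find the concealed catch of the secret drawer

### The job

The low wooden case on the dresser has a secret drawer in its front, and one of the six flush square tiles in its flat top is the concealed catch; all six look alike. Feel over the tiles with a fingertip until you find the one that gives, and press it fully in so that the drawer springs out. Then take the hand away so the tile comes back up, leaving the drawer out; pick nothing up, and leave the things standing beside the case where they are.

Things in the scene. Friction and masses are not known exactly. Their poses are not given: they have to be found in the camera images.
- case: fixed low wooden case, 140 (x) x 202 (y) x 66 mm (height); origin at the centre of its underside on the dresser top, z up; its -x side, towards the robot, is the drawer front. At least 25 mm is free between the case and the loose things beside it
- case_top (a point): centre of the case's flat top, same axes as the case. Around it six dark 42 x 42 mm tiles lie flush with the 18 mm bars between them: centres at x = -31 or +31 mm, y = -62, 0 or +62 mm. Five are rigid; the sixth, at any of the six places, is the catch
- catch (a joint): travel of the hidden catch tile in m: 0 flush, 0.006 fully pressed straight down below the top. Springy: it starts to give at about 2 N and is fully in at about 5 to 6 N; the drawer is set free at about 0.004 to 0.005; it comes back up by itself when released. Its place is not given
- drawer (a joint): travel of the secret drawer in m along the case's -x: 0 shut, 0.04 fully out. It is spring-loaded, springs out by itself when the catch is pressed and stays out; the front is 178 mm wide and 34 mm high, with no handle
- salve_tin: loose round salve tin, 53 mm diameter, 22 mm high, beside the case at its +y side; origin at the centre of its underside; leave alone
- crystal: loose upright green crystal point, 36 x 32 x 69 mm high, beside the case at its -y side; origin at the centre of its underside; leave alone
- tealight: loose tea light, 40 mm diameter, 21 mm high, beside the case at its -y side; origin at the centre of its underside; leave alone

How it is judged:
By the outcome, as a careful person would: the job done as asked, in the order asked, and still so for the second after the job is handed in, with the robot touching nothing.
It also fails if it takes over 64 s, if anything falls off the work surface, if the arm or the gripper's body presses on something with over 40 N, if the wrist force passes 120 N, or if a joint passes its speed limit or range.

### The arm

A 7-joint arm with a two-finger parallel gripper is mounted at the origin on a cart in front of the work surface, level with it; the furniture and walls round the work are solid. World frame = base frame: x ahead of the robot, y to its left, z up, the work surface at z = 0. Lengths are in m, angles in rad, forces in N, time in s.
With the tool pointing down it reaches from about 0.425 to 0.925 m from the base axis. Payload 6.8 kg.
Tool frame: the origin (TCP) lies on the centre line of the jaws, within the pads' length; the fingertips stand 14 mm ahead of it and the grasp point (between the pads) lies 5 mm behind it; x points along the fingers, z is the direction in which the jaws open and shut, and the axes are right-handed (so a half turn about x gives the same grasp; the last joint's range is limited). The gripper opens to 85 mm and grips with 20 to 120 N. Pads are 22 mm wide; open, the fingers measure 114 mm over their backs; the gripper's body (76 mm by 85 mm) begins 54 mm behind the grasp point. The pads swing forward as they close: fully open they stand 13 mm farther back than shut.
Start: joints at [1.214, 0.477, 0.022, 1.555, -0.011, 1.109, -0.083], TCP at [0.166, -0.654, 0.245] pointing down, gripper open.
Joint ranges: [-2.96, 2.96], [-0.34, 2.1], [-1.41, 1.46], [0.24, 2.44], [-1.37, 4.51], [0.17, 1.92], [-2.96, 2.96]. Speed limits (rad/s): [2.39, 2.39, 3.14, 3.14, 3.14, 3.14, 3.14].

### API

Orientations are given as a unit quaternion [w, x, y, z].
In Python, from rig import r gives the robot as it stands.
- The arm moves only by the tool arm_command, never from a script. Its arguments are lists of equal length, an entry for each row: "delta_pos": the shift along the tool's x, y, z in m, a list of three; "angular": the turn, a rotation vector about the tool's x, y, z in degrees, a list of three; "fingers": the closure in counts, from 0 (fully open) to 255 (shut). In form: {"delta_pos": [[tx, ty, tz], ...], "angular": [[wx, wy, wz], ...], "fingers": [fingers, ...]}. A call has exactly 5 rows; each row is the pose to reach, as a shift and turn from the pose commanded when the call began, along the tool's axes at that moment; what a row does not reach only later rows make up. A row lasts 1/12 s, in which the tool goes at most 41.7 mm and 7.16 degrees, less where a joint would pass 70% of its speed; a pose out of reach is approached as far as the arm can. A call with a gripper value outside its range is refused whole. The fingers move at their own pace and stop on an object; the grip force is fixed at half the most. Time passes only in rows, so rows that repeat a pose let the fingers close, or fill a call up. It gives the time, the measured TCP pose, the force and the opening at its end, in the units of the state.
- r.sense(): the state, without advancing time (a new reading comes with each control period).
- r.read_camera(name): name is "side" or "top"; returns the picture (420x560x3 uint8, red, green, blue); there is no depth.
- r.camera_params(name): a dict with "mtx" (3x3 intrinsics, pixels), "k1" (the pictures are not rectified: a ray, as slopes to the right and down, at radius r is drawn at 1 + k1 r^2 times it, then the intrinsics apply), "eye" and "attitude" of the camera in the world. Camera axes: x right, y up, looking along -z (the intrinsics and any distortion apply to the point x, -y, -z); pixel columns grow to the right and rows downward; lengths in m; the calibration is good to about 2 mm. A picture is of the moment at which its call begins. camera_params takes no time and is no camera call.
- r.close_job(): hands the job in, once; it reports no verdict.
The state is a dict: "time_s": time; "q": joint angles; "qvel": joint speeds; "effort": joint torques, N m; "position": TCP position; "ee_rot": TCP orientation; "ft_force": force on the tool from outside, world axes, zero at the start; "wrist_torque": the same for the moment, N m; "width": opening from 0.0 (shut) to 1.0 (fully open).
Only numpy, scipy, OpenCV 4.12 (cv2) and the standard library are available. Lean on these libraries where they do the work, as an engineer would, in place of code of your own. Each camera call takes 0.05 s, during which the arm holds its last target. There are 200 camera calls.

## Working session

There is one attempt and no reset: what is moved stays moved. The work goes in short steps, Python scripts to look and compute and a tool call to move; the robot and the scene stay as the last step left them, time stands still between calls to the robot, and variables do not carry over. Pictures are saved under pics/ and viewed, about 8 in all and at most 12, crops included, and the job is handed in when it is done.

Besides the shell and the picture viewer there is one more tool, called after "Call:" as name(argument=value, ...) on one line, values as JSON. arm_command: Moves the arm, as the interface text tells. Its arguments: {"type":"object","properties":{"delta_pos":{"type":"array"},"angular":{"type":"array"},"fingers":{"type":"array"}},"required":["delta_pos","angular","fingers"]}

```bash
ls; mkdir -p pics
python3 - <<'E'
from rig import r
import cv2
print(r.sense())
for n in("top","side"):
    print(n,r.camera_params(n))
    cv2.imwrite(f"pics/{n}0.png",r.read_camera(n)[:,:,::-1])
E
```

```text
pics
{'time_s': 0.0, 'q': array([ 1.21392104,  0.4778313 ,  0.02234094,  1.55647242, -0.01150163,
        1.10928371, -0.08307553]), 'qvel': array([-0.00033526, -0.00192882,  0.00175149,  0.00027795,  0.00046364,
       -0.00016082,  0.0003296 ]), 'effort': array([ 4.17069832e-04, -5.96444929e+01,  1.60814691e+00, -2.81193513e+01,
        1.24909295e-02,  9.39056132e-03,  1.16938885e-06]), 'position': array([ 0.16604135, -0.65366652,  0.24429594]), 'ee_rot': array([ 0.55763011,  0.43445603,  0.55872949, -0.43372569]), 'ft_force': array([-0.1489712 ,  0.13467581, -0.44019602]), 'wrist_torque': array([0.00807674, 0.02597422, 0.01791783]), 'width': 0.99919031261012}
top {'mtx': array([[502.49258055,   0.        , 282.32936267],
       [  0.        , 502.49258055, 202.31458897],
       [  0.        ,   0.        ,   1.        ]]), 'k1': 0.015711700996129424, 'eye': array([0.37910816, 0.03272026, 1.25394945]), 'attitude': array([ 0.70706637,  0.04246915, -0.04968496, -0.70411996])}
side {'mtx': array([[441.0641009 ,   0.        , 285.06422405],
       [  0.        , 441.0641009 , 207.59199656],
       [  0.        ,   0.        ,   1.        ]]), 'k1': -0.085978273952087, 'eye': array([ 0.22317909, -0.63076586,  0.45948213]), 'attitude': array([ 0.83132356,  0.50432218, -0.12720777, -0.1959042 ])}
```

View pics/top0.png

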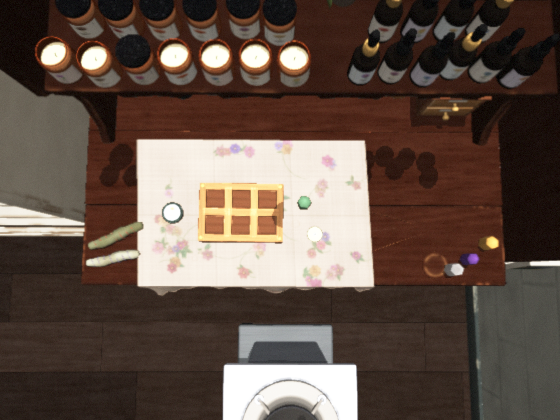

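View pics/side0.png

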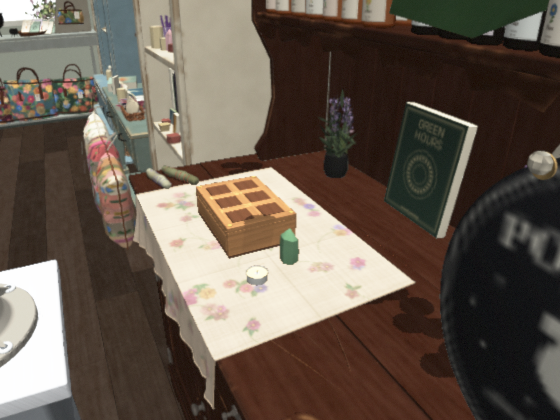

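The top view shows the case at about (198–284, 183–243), with the tin at (172,213), the crystal at (305,202) and the tea light at (315,234). A shelf overhangs beyond row 95. The side view confirms the layout and shows the arm is out of frame. Next I locate the tiles.

```bash
cat > h.py <<'E'
import numpy as np, cv2
from rig import r
from scipy.spatial.transform import Rotation as R
def rot(q): return R.from_quat([q[1],q[2],q[3],q[0]])
def ray(n,uv,z):
    p=r.camera_params(n); K=p["mtx"]
    s=cv2.undistortPoints(np.float64(uv).reshape(-1,1,2),K,np.array([p["k1"],0,0,0])).reshape(-1,2)
    d=rot(p["attitude"]).apply(np.c_[s[:,0],-s[:,1],-np.ones(len(s))])
    return p["eye"]+d*((z-p["eye"][2])/d[:,2])[:,None]
E
python3 - <<'E'
from h import *
im=cv2.imread("pics/top0.png"); hsv=cv2.cvtColor(im,cv2.COLOR_BGR2HSV)
x0,y0,x1,y1=185,170,298,256
c=im[y0:y1,x0:x1]
cv2.imwrite("pics/crop0.png",cv2.resize(c,None,fx=7,fy=7,interpolation=cv2.INTER_NEAREST))
h=hsv[y0:y1,x0:x1]
m=((h[...,2]>150)&(h[...,1]>90)&(h[...,0]>8)&(h[...,0]<30)).astype(np.uint8)
cs=max(cv2.findContours(m,cv2.RETR_EXTERNAL,cv2.CHAIN_APPROX_NONE)[0],key=cv2.contourArea)
rc=cv2.minAreaRect(cs); b=cv2.boxPoints(rc)+[x0,y0]
print(rc,b); w=ray("top",b,0.066); print(w,w.mean(0))
# dark tiles
hull=np.zeros_like(m); cv2.fillPoly(hull,[np.int32(cv2.boxPoints(rc))],1)
d=((h[...,2]<140)&(hull>0)).astype(np.uint8)
n,l,s,ce=cv2.connectedComponentsWithStats(d)
for i in range(1,n):
    if s[i,4]>100: print(s[i],ce[i]+[x0,y0],ray("top",[ce[i]+[x0,y0]],0.066))
for n_,uv,z in (("tin",(172,213),.022),("cry",(305,202),.05),("tea",(315,234),.021),("shelf",(280,95),.4)): print(n_,ray("top",[uv],z))
E
```

```text
((55.43302917480469, 42.14751434326172), (84.5978775024414, 58.90156555175781), 1.2188751697540283) [[197.51718903 240.69185638]
 [198.77013397 181.80362225]
 [283.34886932 183.6031723 ]
 [282.09592438 242.4914093 ]]
[[0.44281345 0.22030443 0.066     ]
 [0.58346356 0.22089969 0.066     ]
 [0.58018546 0.01855957 0.066     ]
 [0.43934289 0.02106149 0.066     ]] [0.51145134 0.1202063  0.066     ]
tin [[0.51291317 0.29155577 0.022     ]]
cry [[ 0.53808666 -0.03412978  0.05      ]]
tea [[ 0.46276651 -0.06011774  0.021     ]]
shelf [[0.68183152 0.02895445 0.4       ]]
```

View pics/crop0.png

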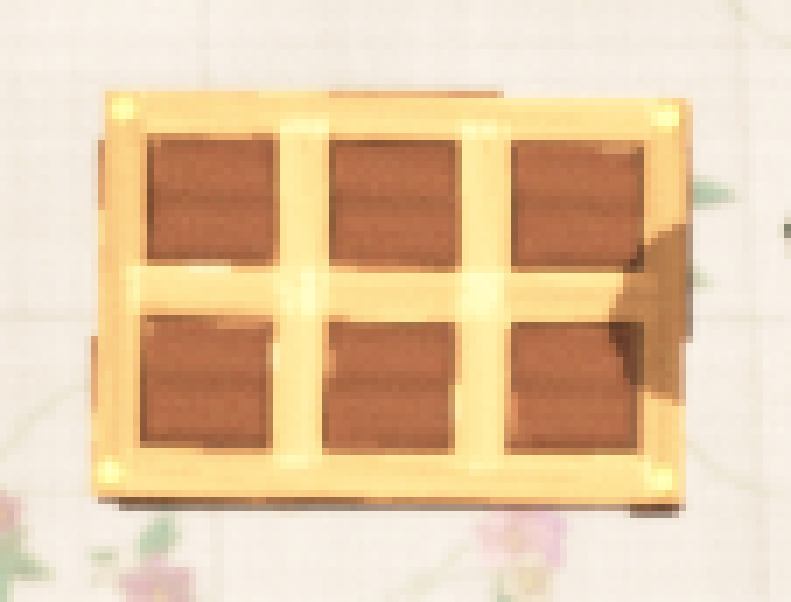

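```bash
cat >> h.py <<'E'
C=np.array([.5115,.120]); YAW=np.radians(-.9)
def case(x,y,z=0):
    c,s=np.cos(YAW),np.sin(YAW); return np.array([C[0]+c*x-s*y,C[1]+s*x+c*y,z])
def rel(p,s=None):
    s=s or r.sense(); return rot(s["ee_rot"]).inv().apply(np.array(p)-s["position"])
E
python3 - <<'E'
from h import *
s=r.sense(); M=rot(s["ee_rot"]).as_matrix(); print(M.round(3))
for p in [(.33,-.46,.22),(.43,-.28,.22),(.48,-.10,.2),case(0,-.0,.15)]: print(np.round(p,3),rel(p).round(3))
p=r.camera_params("side"); print(rot(p["attitude"]).as_matrix().round(2))
# desired: tool x down, z along case y (either sign)
c,n=np.cos(YAW),np.sin(YAW)
for sg in(1,-1):
    for a in (0,90):
        t=R.from_euler('z',YAW+np.radians(a)).as_matrix()
        z=sg*t[:,1];x=np.array([0,0,-1.]);D=np.c_[x,np.cross(z,x),z]
        print(sg,a,np.degrees(R.from_matrix(M.T@D).as_rotvec()).round(1))
print([ (k,ray("side",[k],.0)-p["eye"]) for k in((500,300),(440,300))])
E
```

```text
[[-0.     0.969  0.246]
 [ 0.002  0.246 -0.969]
 [-1.    -0.    -0.002]]
[ 0.33 -0.46  0.22] [ 0.025  0.207 -0.147]
[ 0.43 -0.28  0.22] [ 0.025  0.348 -0.297]
[ 0.48 -0.1   0.2 ] [ 0.045  0.441 -0.459]
[0.511 0.12  0.15 ] [ 0.095  0.525 -0.665]
[[ 0.89  0.2  -0.41]
 [-0.45  0.41 -0.79]
 [ 0.01  0.89  0.46]]
1 0 [-1.648e+02 -0.000e+00 -1.000e-01]
1 90 [ 1.052e+02 -1.000e-01  1.000e-01]
-1 0 [15.2 -0.1  0. ]
-1 90 [-74.8  -0.1  -0.1]
[((500, 300), array([[ 0.58036156,  0.33765649, -0.45948213]])), ((440, 300), array([[ 0.48939431,  0.38494205, -0.45948213]]))]
```

The path follows a tight arc to keep clear of the dark foreground disc at the right of the side view, which lies at larger x, so I go +y first.

Call:
arm_command(delta_pos=[[0, 0.01, -0.039], [0, 0.02, -0.078], [0, 0.03, -0.116], [0, 0.04, -0.155], [0, 0.049, -0.194]], angular=[[0, 0, 0], [0, 0, 0], [0, 0, 0], [0, 0, 0], [0, 0, 0]], fingers=[255, 255, 255, 255, 255])

```text
time_s: 0.52
position: [0.1658, -0.4519, 0.2447]
ee_rot: [0.558, 0.434, 0.558, -0.434]
ft_force: [0.1, 0.0, -0.2]
width: 0.301
```

Call:
arm_command(delta_pos=[[0, 0.029, -0.014], [0, 0.058, -0.028], [0, 0.088, -0.042], [0, 0.117, -0.056], [0, 0.146, -0.07]], angular=[[0, 0, 0], [0, 0, 0], [0, 0, 0], [0, 0, 0], [0, 0, 0]], fingers=[255, 255, 255, 255, 255])

```text
time_s: 0.93
position: [0.2909, -0.349, 0.2453]
ee_rot: [0.558, 0.434, 0.558, -0.434]
ft_force: [0.8, -1.1, -0.1]
width: -0.001
```

Call:
arm_command(delta_pos=[[0, 0.028, -0.02], [0, 0.056, -0.04], [0, 0.084, -0.06], [0, 0.112, -0.08], [0, 0.139, -0.099]], angular=[[0, 0, 0], [0, 0, 0], [0, 0, 0], [0, 0, 0], [0, 0, 0]], fingers=[255, 255, 255, 255, 255])

```text
time_s: 1.35
position: [0.4012, -0.2185, 0.2452]
ee_rot: [0.558, 0.434, 0.558, -0.434]
ft_force: [0.1, -0.3, -0.1]
width: -0.001
```

Call:
arm_command(delta_pos=[[0, 0.019, -0.028], [0, 0.037, -0.057], [0, 0.056, -0.085], [0, 0.074, -0.113], [0, 0.093, -0.142]], angular=[[0, 0, 0], [0, 0, 0], [0, 0, 0], [0, 0, 0], [0, 0, 0]], fingers=[255, 255, 255, 255, 255])

```text
time_s: 1.77
position: [0.4556, -0.0583, 0.2451]
ee_rot: [0.558, 0.434, 0.558, -0.434]
ft_force: [1.2, -0.5, 0.3]
width: -0.0
```

Call:
arm_command(delta_pos=[[0, 0.011, -0.022], [0, 0.021, -0.044], [0, 0.032, -0.065], [0, 0.043, -0.087], [0, 0.053, -0.109]], angular=[[-7, 0, 0], [-14, 0, 0], [-21, 0, 0], [-28, 0, 0], [-35, 0, 0]], fingers=[255, 255, 255, 255, 255])

```text
time_s: 2.18
position: [0.4802, 0.0601, 0.2451]
ee_rot: [0.664, 0.244, 0.664, -0.244]
ft_force: [0.4, 0.3, -0.3]
width: -0.001
```

Call:
arm_command(delta_pos=[[0.01, 0, 0], [0.02, 0, 0], [0.03, 0, 0], [0.04, 0, 0], [0.05, 0, 0]], angular=[[-7, 0, 0], [-14, 0, 0], [-21, 0, 0], [-28, 0, 0], [-35, 0, 0]], fingers=[255, 255, 255, 255, 255])

```text
time_s: 2.6
position: [0.4799, 0.059, 0.1946]
ee_rot: [0.706, 0.033, 0.707, -0.033]
ft_force: [-0.1, -0.2, 0.1]
width: 0.0
```

Call:
arm_command(delta_pos=[[0, 0, 0], [0, 0, 0], [0, 0, 0], [0, 0, 0], [0, 0, 0]], angular=[[-4.8, 0, 0], [-4.8, 0, 0], [-4.8, 0, 0], [-4.8, 0, 0], [-4.8, 0, 0]], fingers=[255, 255, 255, 255, 255])

```text
time_s: 3.02
position: [0.4805, 0.059, 0.1956]
ee_rot: [0.707, 0.006, 0.707, -0.007]
ft_force: [0.2, 0.0, 0.1]
width: 0.001
```

Run:
```python
from h import *
s=r.sense(); print(s["position"],s["ft_force"],s["q"].round(2)); print(rot(s["ee_rot"]).as_matrix().round(4))
for x in(-.031,.031):
  for y in(-.062,0,.062): print(x,y,case(x,y,.1).round(4),rel(case(x,y,.1),s).round(4))
a=r.read_camera("side")[130:280,170:330]; cv2.imwrite("pics/s1.png",cv2.resize(a[:,:,::-1],None,fx=3.5,fy=3.5))
```

```text
[0.48046662 0.05904162 0.19559983] [0.22237089 0.02451011 0.09619317] [ 0.36  0.3  -0.72  2.01  0.25  0.91 -0.5 ]
[[ 6.000e-04  1.840e-02  9.998e-01]
 [-1.000e-04  9.998e-01 -1.840e-02]
 [-1.000e+00 -1.000e-04  6.000e-04]]
-0.031 -0.062 [0.4795 0.0585 0.1   ] [ 0.0956 -0.0006 -0.001 ]
-0.031 0 [0.4805 0.1205 0.1   ] [ 0.0956  0.0614 -0.0012]
-0.031 0.062 [0.4815 0.1825 0.1   ] [ 0.0956  0.1234 -0.0013]
0.031 -0.062 [0.5415 0.0575 0.1   ] [ 0.0956 -0.0004  0.061 ]
0.031 0 [0.5425 0.1195 0.1   ] [0.0956 0.0616 0.0608]
0.031 0.062 [0.5435 0.1815 0.1   ] [0.0956 0.1236 0.0607]
```

View pics/s1.png

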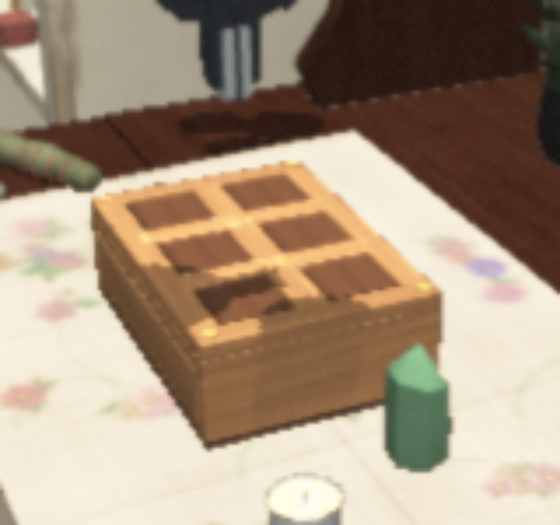

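The fingertips are over the front −y tile (about (235,90) in the crop) and nothing is disturbed. I descend to just above it.

Call:
arm_command(delta_pos=[[0.03, 0, 0], [0.06, 0, 0], [0.09, 0, 0], [0.105, 0, 0], [0.105, 0, 0]], angular=[[0, 0, 0], [0, 0, 0], [0, 0, 0], [0, 0, 0], [0, 0, 0]], fingers=[255, 255, 255, 255, 255])

```text
time_s: 3.48
position: [0.4781, 0.0586, 0.0875]
ee_rot: [0.705, 0.006, 0.709, -0.006]
ft_force: [-0.2, -0.1, 0.4]
width: -0.001
```

Call:
arm_command(delta_pos=[[0.001, 0, 0], [0.003, 0, 0], [0.005, 0, 0], [0.007, 0, 0], [0.007, 0, 0]], angular=[[0, 0, 0], [0, 0, 0], [0, 0, 0], [0, 0, 0], [0, 0, 0]], fingers=[255, 255, 255, 255, 255])

```text
time_s: 3.9
position: [0.4807, 0.0589, 0.0838]
ee_rot: [0.707, 0.006, 0.707, -0.006]
ft_force: [0.6, 0.3, 0.5]
width: -0.002
```

Call:
arm_command(delta_pos=[[0.001, 0, 0], [0.002, 0, 0], [0.003, 0, 0], [0.003, 0, 0], [0.003, 0, 0]], angular=[[0, 0, 0], [0, 0, 0], [0, 0, 0], [0, 0, 0], [0, 0, 0]], fingers=[255, 255, 255, 255, 255])

```text
time_s: 4.32
position: [0.4802, 0.059, 0.0802]
ee_rot: [0.707, 0.006, 0.707, -0.006]
ft_force: [-0.2, -0.1, -0.3]
width: -0.0
```

Call:
arm_command(delta_pos=[[0.001, 0, 0], [0.001, 0, 0], [0.001, 0, 0], [0.001, 0, 0], [0.001, 0, 0]], angular=[[0, 0, 0], [0, 0, 0], [0, 0, 0], [0, 0, 0], [0, 0, 0]], fingers=[255, 255, 255, 255, 255])

```text
time_s: 4.73
position: [0.4803, 0.0591, 0.0801]
ee_rot: [0.707, 0.006, 0.707, -0.006]
ft_force: [-3.1, -0.5, 10.4]
width: 0.001
```

First tile is rigid: 10 N with no travel, surface at TCP z ≈ 0.080. On to the next one (+y).

Call:
arm_command(delta_pos=[[-0.008, 0, 0], [-0.01, 0.02, 0], [-0.01, 0.05, -0.001], [-0.01, 0.0615, -0.001], [-0.01, 0.0615, -0.001]], angular=[[0, 0, 0], [0, 0, 0], [0, 0, 0], [0, 0, 0], [0, 0, 0]], fingers=[255, 255, 255, 255, 255])

```text
time_s: 5.15
position: [0.4804, 0.1243, 0.0901]
ee_rot: [0.708, 0.005, 0.707, -0.003]
ft_force: [-0.3, 0.9, 0.3]
width: -0.001
```

Call:
arm_command(delta_pos=[[0.005, 0, 0], [0.008, 0, 0], [0.009, 0, 0], [0.01, 0, 0], [0.01, 0, 0]], angular=[[0, 0, 0], [0, 0, 0], [0, 0, 0], [0, 0, 0], [0, 0, 0]], fingers=[255, 255, 255, 255, 255])

```text
time_s: 5.57
position: [0.48, 0.1191, 0.08]
ee_rot: [0.707, 0.006, 0.707, -0.007]
ft_force: [-4.7, -1.8, 18.5]
width: -0.0
```

Rigid as well, so on to the front +y tile.

Call:
arm_command(delta_pos=[[-0.008, 0, 0], [-0.01, 0.02, 0], [-0.01, 0.05, 0], [-0.01, 0.0625, 0], [-0.01, 0.0625, 0]], angular=[[0, 0, 0], [0, 0, 0], [0, 0, 0], [0, 0, 0], [0, 0, 0]], fingers=[255, 255, 255, 255, 255])

```text
time_s: 5.98
position: [0.4813, 0.1859, 0.0896]
ee_rot: [0.707, 0.005, 0.707, -0.004]
ft_force: [-1.3, 0.1, 0.0]
width: -0.002
```

Call:
arm_command(delta_pos=[[0.004, 0, 0], [0.007, 0, 0], [0.009, 0, 0], [0.0095, 0, 0], [0.0095, 0, 0]], angular=[[0, 0, 0], [0, 0, 0], [0, 0, 0], [0, 0, 0], [0, 0, 0]], fingers=[255, 255, 255, 255, 255])

```text
time_s: 6.4
position: [0.4811, 0.181, 0.0801]
ee_rot: [0.707, 0.006, 0.707, -0.008]
ft_force: [-3.7, -3.1, 12.5]
width: -0.001
```

Rigid too. Now the back row, starting at +y.

Call:
arm_command(delta_pos=[[-0.008, 0, 0], [-0.01, 0, 0.02], [-0.01, 0, 0.05], [-0.01, 0, 0.062], [-0.01, 0, 0.062]], angular=[[0, 0, 0], [0, 0, 0], [0, 0, 0], [0, 0, 0], [0, 0, 0]], fingers=[255, 255, 255, 255, 255])

```text
time_s: 6.82
position: [0.5466, 0.1803, 0.0899]
ee_rot: [0.708, 0.007, 0.706, -0.007]
ft_force: [1.1, -0.6, 0.0]
width: -0.003
```

Call:
arm_command(delta_pos=[[0.004, 0, 0], [0.007, 0, 0], [0.009, 0, 0], [0.01, 0, 0], [0.01, 0, 0]], angular=[[0, 0, 0], [0, 0, 0], [0, 0, 0], [0, 0, 0], [0, 0, 0]], fingers=[255, 255, 255, 255, 255])

```text
time_s: 7.23
position: [0.5418, 0.1816, 0.0801]
ee_rot: [0.707, 0.005, 0.708, -0.006]
ft_force: [-3.5, -2.1, 8.6]
width: 0.002
```

Call:
arm_command(delta_pos=[[-0.008, 0, 0], [-0.01, -0.02, 0], [-0.01, -0.05, 0], [-0.01, -0.062, 0], [-0.01, -0.062, 0]], angular=[[0, 0, 0], [0, 0, 0], [0, 0, 0], [0, 0, 0], [0, 0, 0]], fingers=[255, 255, 255, 255, 255])

```text
time_s: 7.65
position: [0.5419, 0.1158, 0.0895]
ee_rot: [0.707, 0.007, 0.707, -0.009]
ft_force: [0.3, -0.3, 0.0]
width: -0.001
```

Call:
arm_command(delta_pos=[[0.004, 0, 0], [0.007, 0, 0], [0.009, 0, 0], [0.01, 0, 0], [0.01, 0, 0]], angular=[[0, 0, 0], [0, 0, 0], [0, 0, 0], [0, 0, 0], [0, 0, 0]], fingers=[255, 255, 255, 255, 255])

```text
time_s: 8.07
position: [0.542, 0.1215, 0.0796]
ee_rot: [0.707, 0.006, 0.707, -0.005]
ft_force: [0.4, 1.0, 0.1]
width: -0.004
```

This one is different: lower z and no reaction. I press further in small steps.

Call:
arm_command(delta_pos=[[0.001, 0, 0], [0.001, 0, 0], [0.002, 0, 0], [0.002, 0, 0], [0.002, 0, 0]], angular=[[0, 0, 0], [0, 0, 0], [0, 0, 0], [0, 0, 0], [0, 0, 0]], fingers=[255, 255, 255, 255, 255])

```text
time_s: 8.48
position: [0.5425, 0.1203, 0.078]
ee_rot: [0.707, 0.006, 0.707, -0.006]
ft_force: [-0.2, 1.9, 2.8]
width: 0.003
```

It gives: 2.8 N at about 2 mm down. This is the catch, so I press it fully in.

Call:
arm_command(delta_pos=[[0.001, 0, 0], [0.002, 0, 0], [0.003, 0, 0], [0.004, 0, 0], [0.004, 0, 0]], angular=[[0, 0, 0], [0, 0, 0], [0, 0, 0], [0, 0, 0], [0, 0, 0]], fingers=[255, 255, 255, 255, 255])

```text
time_s: 8.9
position: [0.5429, 0.1201, 0.0744]
ee_rot: [0.707, 0.006, 0.707, -0.006]
ft_force: [-5.5, -0.3, 20.7]
width: 0.003
```

Call:
arm_command(delta_pos=[[0.0005, 0, 0], [0.0005, 0, 0], [0.0005, 0, 0], [0.0005, 0, 0], [0.0005, 0, 0]], angular=[[0, 0, 0], [0, 0, 0], [0, 0, 0], [0, 0, 0], [0, 0, 0]], fingers=[255, 255, 255, 255, 255])

```text
time_s: 9.32
position: [0.5441, 0.1199, 0.0744]
ee_rot: [0.708, 0.006, 0.706, -0.006]
ft_force: [-0.4, -2.0, -0.1]
width: 0.0
```

Run:
```python
from h import *
a=r.read_camera("side")[130:290,150:330]; cv2.imwrite("pics/s2.png",cv2.resize(a[:,:,::-1],None,fx=3.5,fy=3.5))
```

```text
(no output)
```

View pics/s2.png

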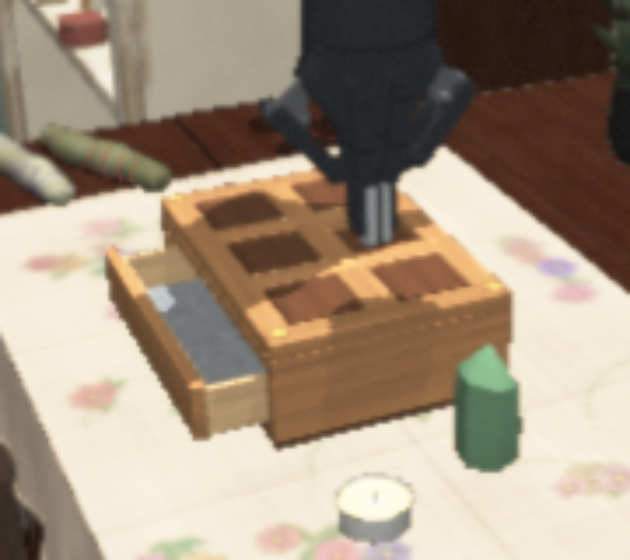

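The drawer is out, at the left of the crop (110–270, 250–435), with the tile fully in. I lift straight up.

Call:
arm_command(delta_pos=[[-0.006, 0, 0], [-0.02, 0, 0], [-0.05, 0, 0], [-0.085, 0, 0], [-0.12, 0, 0]], angular=[[0, 0, 0], [0, 0, 0], [0, 0, 0], [0, 0, 0], [0, 0, 0]], fingers=[255, 255, 255, 255, 255])

```text
time_s: 9.78
position: [0.5411, 0.1192, 0.1943]
ee_rot: [0.706, 0.005, 0.708, -0.006]
ft_force: [1.1, -0.0, 0.2]
width: -0.003
```

Call:
arm_command(delta_pos=[[0, 0, 0], [0, 0, 0], [0, 0, 0], [0, 0, 0], [0, 0, 0]], angular=[[0, 0, 0], [0, 0, 0], [0, 0, 0], [0, 0, 0], [0, 0, 0]], fingers=[255, 255, 255, 255, 255])

```text
time_s: 10.2
position: [0.5413, 0.1195, 0.1919]
ee_rot: [0.706, 0.006, 0.708, -0.006]
ft_force: [0.1, 0.0, -0.1]
width: -0.001
```

Run:
```python
from h import *
a=r.read_camera("side")[130:290,150:330]; cv2.imwrite("pics/s3.png",cv2.resize(a[:,:,::-1],None,fx=3.5,fy=3.5))
s=r.sense(); print(s["position"],s["ft_force"],abs(s["qvel"]).max())
b=cv2.imread("pics/side0.png")[130:290,150:330][:,:,::-1]
for n,(x0,y0,x1,y1) in dict(crystal=(125,95,155,140),tealight=(90,132,125,158)).items(): print(n,np.abs(a[y0:y1,x0:x1].astype(int)-b[y0:y1,x0:x1]).mean())
```

```text
[0.54144384 0.11962196 0.19201091] [ 0.3468436  -0.53707395 -0.34935255] 0.005952710457581923
crystal 1.0022222222222221
tealight 0.810989010989011
```

View pics/s3.png

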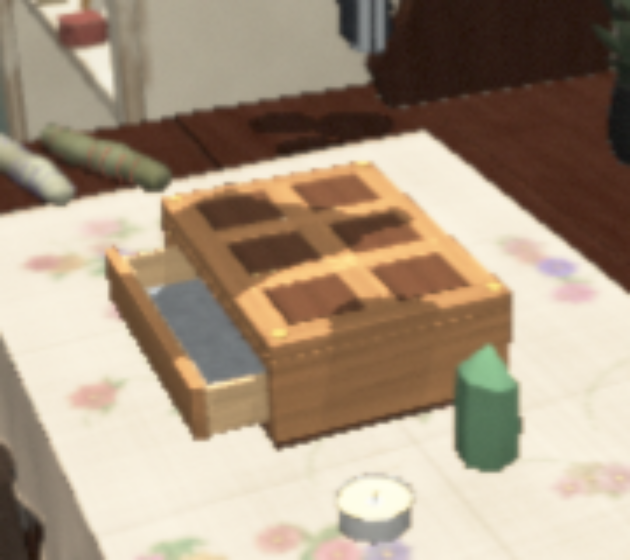

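The hand is clear and the tile at about (375,230) looks flush. The drawer is still out, and the crystal and tea light haven't moved. The arm stayed well above the tin's height of 22 mm, so I hand in.

Run:
```python
from rig import r
print(r.close_job())
```

```text
the job is handed in; nothing more can be done
None
```

The drawer is open and the job is handed in, at about 10.2 s of the 64 s allowed. I pressed the tiles one at a time with the closed fingertips. Four were rigid, at 9–18 N with no travel. The back middle tile (x = +31 mm, y = 0) was the catch. It began to give at about 3 N, and I pressed it about 5.7 mm down to its stop, at about 21 N.

- **Final state:** After lifting straight up about 120 mm, the last picture shows the drawer still out and the tile looking flush again. The arm was at rest, with wrist force near zero.
- **Loose things:** The crystal and tea light look the same as in the first picture. I did not check the salve tin in the last picture because it is hidden behind the case, but the arm never came down to its height.
- **One odd reading:** While the tile was held fully in, one force reading was about 0 N instead of the expected 5–6 N or more. I took it as a settling transient; the position reading and the picture both showed the tile pressed in.

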